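# Caliper the widest machine mount

## Robot

A 7-joint arm with a two-finger parallel gripper is mounted at the origin on the work surface. World frame = base frame: x ahead of the robot, y to its left, z up, the work surface at z = 0. Lengths are in m, angles in rad, forces in N, time in s.
With the tool pointing down it reaches from about 0.425 to 0.875 m from the base axis. Payload 9.9 kg.
Tool frame: the origin (TCP) lies on the mounting face of the last link; the fingertips stand 173 mm ahead of it and the grasp point (between the pads) lies 155 mm ahead of it; z points along the fingers, y is the line along which they close (so a half turn about z gives the same grasp; the last joint's range is limited). The gripper opens to 85 mm and grips with 20 to 120 N. Pads are 22 mm wide; open, the fingers measure 114 mm over their backs; the gripper's body (76 mm by 85 mm) begins 54 mm behind the grasp point. The pads swing forward as they close: fully open they stand 13 mm farther back than shut.
Start: joints at [-1.408, 0.576, 0.025, 1.437, -0.015, 1.129, -0.057], TCP at [0.165, 0.655, 0.405] pointing down, gripper open.
Joint ranges: [-2.76, 2.76], [-0.34, 2.15], [-1.52, 1.57], [0.19, 2.46], [-1.09, 4.23], [0.17, 1.99], [-2.82, 2.82]. Speed limits (rad/s): [2.22, 2.22, 3.01, 3.01, 3.14, 3.14, 3.14].

## Interface

Orientations are given as a rotation vector (axis times angle).
In Python, from plant import robot, imaging, ticket gives the robot as it stands.
- The arm moves only by the tool play_rows, never from a script. Its argument "rows" is a list of rows, each an object of numbers: "tx", "ty", "tz": the shift along the tool's x, y, z as a fraction of full scale; "ax", "ay", "az": the turn, a rotation vector about the tool's x, y, z as a fraction of full scale; "fingers": the opening, from -1 (shut) to 1 (fully open). In form: [{"tx": .., "ty": .., "tz": .., "ax": .., "ay": .., "az": .., "fingers": ..}, ...]. A call has 1 to 10 rows; each row is the pose to reach, as a shift and turn from the pose commanded when the call began, along the tool's axes at that moment, turning the shorter way round; what a row does not reach only later rows make up. Full scale, the value 1, is 0.4 m for a shift and pi rad for a turn. A row lasts 1/8 s, in which the tool goes at most 62.5 mm and 10.7 degrees, less where a joint would pass 70% of its speed; a pose out of reach is approached as far as the arm can. A call with a number of a shift or a turn outside -1 to 1 is refused whole. A call with a gripper value outside its range is refused whole. The fingers move at their own pace and stop on an object; the grip force is fixed at half the most. Time passes only in rows, so rows that repeat a pose let the fingers close. It gives the time, the measured TCP pose, the force, the opening and the grip force at its end, in the units of the state.
- robot.get_state(): the state, without advancing time (a new reading comes with each control period).
- imaging.snapshot(name): name is "scene" or "top" or "wrist"; returns (picture, depth): 480x640x3 uint8, blue, green, red; 480x640 float32, m along the optical axis (not along the pixel's ray), 0 where there is no reading.
- imaging.camera_model(name): a dict with "camera_matrix" (3x3 intrinsics, pixels), "distortion" ([k1, k2, p1, p2, k3] as OpenCV has them; the pictures are not rectified), "view" (4x4, takes a point from world to camera coordinates). Camera axes: x right, y down, z forward; pixel columns grow to the right and rows downward; lengths in m; the calibration is good to about 2 mm. A picture is of the moment at which its call begins: read the wrist's pose just before it. camera_model takes no time and is no camera call; for the wrist camera it gives the pose at the moment of the call.
- ticket.sign_off(): hands the job in; it is judged then, once.
Trained networks look in the newest picture that a camera, given by its name, has taken for a name from the list of things; names that differ only in an ending like _2 or _b are one class to them, and where a whole thing is asked for, a point or a joint stands for the part that bears it (a point fixed in the world has none). Each returns a list of dicts, best first, with "confidence" (0 to 1); they miss things now and then, are a little off and sometimes report something else, mostly with a low value. They report only what shows in the picture. A call takes as long as a camera call. They do not tell look-alikes from the thing itself.
- imaging.trace(target, camera): "region" (480x640 bool, what is visible of it) and "rect" ([left, top, right, bottom] in pixels, round what is visible of it).
The state is a dict: "time_s": time; "joint_positions": joint angles; "qd": joint speeds; "joint_torque": joint torques, N m; "ee_pos": TCP position; "tcp_rot": TCP orientation; "force": force on the tool from outside, world axes, zero at the start; "moment": the same for the moment, N m; "width": opening from 0.0 (shut) to 1.0 (fully open); "gripper_force": force on a finger pad.
Only numpy, scipy, OpenCV 4.12 (cv2) and the standard library are available. Lean on these libraries where they do the work, as an engineer would, in place of code of your own. Each camera call takes 0.05 s, during which the arm holds its last target. There are 200 camera calls.

## Task

Measure across the widest of the three studded machine mounts with the long-jaw caliper held in the stand: slide the jaws open, stand the mount stud-up on the stand's base plate between the jaws, well inside the tips, then gently slide the moving jaw shut until both jaws bear on the steel cup. Let go and leave the mount standing between the closed jaws with the reading on; leave the other two mounts alone.

Things in the scene. Friction and masses are not known exactly. Their poses are not given: they have to be found in the camera images.
- stand: Fixed dark iron stand holding a 300 mm caliper flat. Origin on the table below where the fixed jaw's face crosses the beam's centre line. Jaws point to its -x, the beam (20 mm wide) runs along y, the slider opens to -y. Flat base plate, top at z 10 mm: x -114 to 50 for y -180 to 45 mm, then x -50 to 50 down to y -360 mm. Tail clamp at y -315 to -345 mm, top at z 54 mm.
- fixed_jaw: Fixed steel jaw. Origin 36 mm above the stand's origin, axes parallel to the stand's. Its flat measuring face is the plane y = 0 and faces -y; the jaw reaches from x -10 mm (beam edge) to x -98 mm (tip), is 8 mm thick (z -4 to +4 mm), lies on the +y side of the face and is about 18 mm wide at the root.
- moving_jaw: Moving steel jaw, mirror image of the fixed one, carried by the slider. Origin on its measuring face (faces +y, toward the fixed jaw) on the beam's centre line, 36 mm above the table, axes parallel to the stand's; it lies on the -y side of the face, about 18 mm wide at the root.
- slider_grip (a point): Grip point in the slider's black housing, 45 mm to -y of the moving jaw's face, 36 mm above the table. Housing 40 mm wide (stand x, pinch across this from above), 92 mm long (y), from 7 mm below to 9 mm above the point. Free for 25 mm on both sides, base plate 26 mm below. A thumb roller sticks out 8 mm on the -x side, 44 mm farther to -y.
- slider (a joint): Opening between the measuring faces, m: 0 shut, 0.16 fully open; starts at 0.012 to 0.045, too narrow for the mount. Grows towards the stand's -y. About 2 N of friction to slide, and pushing the mount along the plate adds about 1 to 3 N; stays where it is left.
- mount_wide: The widest mount, to be measured: black rubber sole 58 mm across to z 10 mm, plain steel cup 64 mm in diameter from z 10 to 34 mm, collar 20 mm across to z 38, upright threaded brass stud 12 mm in diameter to z 80 mm. Origin at the centre of the underside, z along the stud. 0.24 to 0.44 kg. Starts standing on the table, stud up; lift it by the stud.
- mount_mid: Another mount of the same form, 51 mm in diameter, cup top at 30 mm, stud 12 mm in diameter up to 74 mm. Not to be disturbed. Origin at the centre of the underside.
- mount_small: Another mount of the same form, 41 mm in diameter, cup top at 27 mm, stud 10 mm in diameter up to 66 mm. Not to be disturbed. Origin at the centre of the underside.
There are look-alikes about, which are no part of the job. Leave any blue or green look-alike of the mount_wide alone.

How it is judged:
On the way, in this order (a step that is already met when the one before it is completed fails the run):
1. the widest mount stands stud-up on the base plate between the open jaws, its axis between the beam and 15 mm short of the jaw tips (x of mount_wide in the frame of fixed_jaw between -0.083 and -0.038 m and y of mount_wide in the frame of fixed_jaw below -0.03 m and y of mount_wide in the frame of moving_jaw above 0.03 m and height (world z) of mount_wide below 0.0135 m and angle between mount_wide's own z axis and vertical below 0.06 rad), for 0.1 s.
2. both jaws bear on the mount with at least 1 N (contact force between each of moving_jaw, fixed_jaw and mount_wide above 1 N), for 0.2 s.
At the end, for the whole second after the job is handed in: Widest mount at rest, upright within 0.06 rad, on the base plate, axis 38 to 83 mm out from the beam's centre line and 29.5 to 34.5 mm from the fixed jaw's face; jaw opening 61 to 65.8 mm (cup 64 mm). Other two mounts within 15 mm of their start (value of joint slider between 0.061 and 0.0658 m and x of mount_wide in the frame of fixed_jaw between -0.083 and -0.038 m and y of mount_wide in the frame of fixed_jaw between -0.0345 and -0.0295 m and height (world z) of mount_wide below 0.0135 m and angle between mount_wide's own z axis and vertical below 0.06 rad and linear speed of mount_wide below 0.01 m/s and distance of each of mount_mid, mount_small from where it was at the start of the episode below 0.015 m); the robot touches nothing.
It fails at once if the moving jaw is rammed on the mount with more than 40 N (contact force between moving_jaw and mount_wide above 40 N).
It fails at once if one of the other mounts is knocked or moved (distance of any of mount_mid, mount_small from where it was at the start of the episode above 0.015 m).
It also fails if it takes over 69 s, if anything falls off the work surface, if the arm or the gripper's body presses on something with over 40 N, if the wrist force passes 120 N, or if a joint passes its speed limit or range.

## Working session

There is one attempt and no reset: what is moved stays moved. The work goes in short steps, Python scripts to look and compute and a tool call to move; the robot and the scene stay as the last step left them, time stands still between calls to the robot, and variables do not carry over. Pictures are saved under pics/ and viewed, at most 10 in all, crops included, and the job is handed in when it is done.

Besides the shell and the picture viewer there is one more tool, called after "Call:" by a JSON object that holds its "name" and its "arguments". play_rows: Moves the arm, as the interface text tells. Its arguments: {"type":"object","properties":{"rows":{"type":"array","items":{"type":"object","properties":{"tx":{"type":"number"},"ty":{"type":"number"},"tz":{"type":"number"},"ax":{"type":"number"},"ay":{"type":"number"},"az":{"type":"number"},"fingers":{"type":"number"}}}}},"required":["rows"]}

```bash
mkdir -p pics
cat > h.py <<'E'
import numpy as np, cv2
from scipy.spatial.transform import Rotation as R
from plant import robot, imaging, ticket
def snap(n):
    m=imaging.camera_model(n); p,d=imaging.snapshot(n); return p,d,m
def world(px,d,m):
    px=np.atleast_2d(px).astype(float)
    K=np.array(m["camera_matrix"]);D=np.array(m["distortion"]);V=np.array(m["view"])
    n=cv2.undistortPoints(px[:,None,:],K,D)[:,0]
    z=np.asarray(d,float).reshape(-1,1)
    c=np.hstack([n*z,z])
    return (c-V[:3,3])@V[:3,:3]
def cloud(mask,dep,m):
    v,u=np.nonzero(mask&(dep>0)); return world(np.c_[u,v],dep[v,u],m),np.c_[u,v]
def proj(P,m):
    V=np.array(m["view"]);return cv2.projectPoints(np.atleast_2d(P).astype(float),cv2.Rodrigues(V[:3,:3])[0],V[:3,3],np.array(m["camera_matrix"]),np.array(m["distortion"]))[0][:,0]
E
python3 - <<'E'
from h import *
s=robot.get_state();print(s["time_s"],s["ee_pos"],s["tcp_rot"],s["width"])
ims=[]
for n in("top","scene"):
    p,d,m=snap(n);cv2.imwrite(f"pics/{n}0.png",p)
    print(n,np.linalg.inv(m["view"])[:3,3])
    for t in("mount_wide","mount_mid","mount_small","fixed_jaw","moving_jaw","slider_grip","stand"):
        for r in imaging.trace(t,n):
            P,_=cloud(r["region"],d,m)
            if len(P)==0: continue
            hi=P[P[:,2]>P[:,2].max()-.02]
            print(n,t,round(r["confidence"],2),r["rect"],len(P),P.mean(0).round(3),np.percentile(P,[1,99],axis=0).round(3).tolist())
E
```

```text
0.0 [0.16484233 0.6543823  0.40384189] [-3.86639983e-01 -3.11758290e+00  2.63231831e-03] 1.001310882089908
top [0.47686124 0.20581273 0.71359531]
top mount_wide 0.95 [161.9, 196.5, 213.5, 245.6] 1843 [0.648 0.386 0.036] [[0.621, 0.358, 0.012], [0.681, 0.419, 0.081]]
top mount_wide 0.66 [256.9, 219.0, 301.5, 267.4] 1874 [0.615 0.264 0.036] [[0.586, 0.235, 0.001], [0.647, 0.295, 0.081]]
top mount_wide 0.64 [222.7, 146.4, 268.1, 192.3] 1773 [0.719 0.31  0.037] [[0.692, 0.281, 0.015], [0.753, 0.341, 0.081]]
top mount_wide 0.63 [329.6, 124.4, 373.0, 175.7] 1741 [0.748 0.169 0.036] [[0.722, 0.138, 0.002], [0.783, 0.197, 0.081]]
top mount_mid 0.86 [162.6, 297.2, 207.1, 340.3] 1194 [0.52  0.387 0.034] [[0.497, 0.365, 0.016], [0.544, 0.413, 0.075]]
top mount_small 0.92 [255.7, 359.0, 287.5, 389.4] 765 [0.443 0.272 0.031] [[0.425, 0.254, 0.024], [0.461, 0.292, 0.067]]
top fixed_jaw 0.57 [392.1, 208.6, 417.4, 309.0] 1286 [0.6   0.092 0.04 ] [[0.532, 0.081, 0.011], [0.656, 0.111, 0.043]]
top moving_jaw 0.82 [433.8, 210.4, 508.2, 306.9] 2780 [0.613 0.02  0.043] [[0.534, -0.037, 0.033], [0.653, 0.
[... 1066 characters left out ...]
 282.6, 238.6] 531 [0.449 0.268 0.028] [[0.424, 0.253, 0.002], [0.464, 0.293, 0.067]]
scene mount_small 0.59 [20.6, 288.1, 325.9, 480.0] 22897 [ 0.615 -0.069  0.019] [[0.515, -0.254, 0.003], [0.677, 0.111, 0.05]]
scene mount_small 0.32 [327.1, 234.5, 365.2, 280.7] 1313 [0.626 0.256 0.032] [[0.591, 0.235, 0.003], [0.65, 0.293, 0.08]]
scene fixed_jaw 0.95 [227.9, 284.7, 295.5, 327.1] 857 [0.604 0.091 0.04 ] [[0.535, 0.081, 0.034], [0.659, 0.111, 0.043]]
scene slider_grip 0.75 [201.0, 295.2, 285.0, 377.4] 2687 [0.62  0.015 0.042] [[0.533, -0.038, 0.01], [0.656, 0.084, 0.048]]
scene stand 0.75 [19.0, 287.3, 326.1, 477.8] 22883 [ 0.614 -0.069  0.019] [[0.514, -0.254, 0.004], [0.677, 0.112, 0.05]]
```

View pics/top0.png

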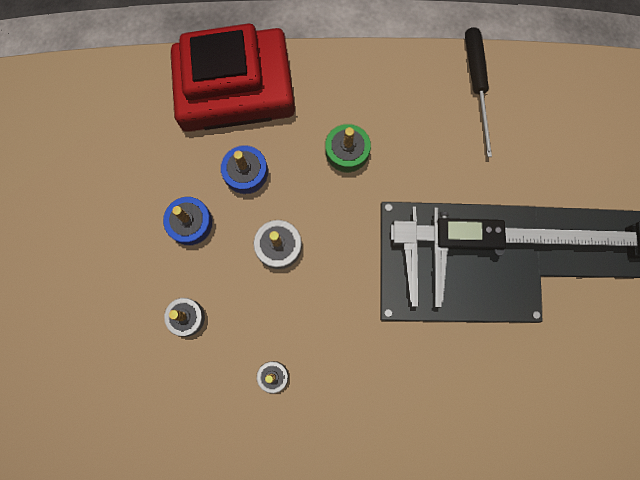

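View pics/scene0.png

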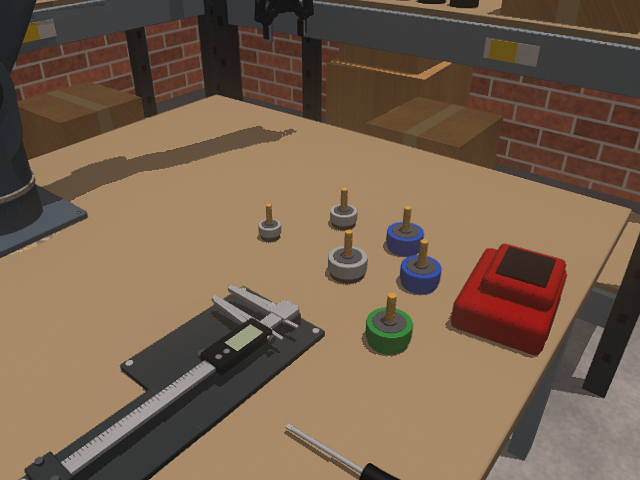

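The top view shows these candidates for the wide mount: blue at (187,220), blue at (244,168), green at (347,147) and plain steel at (277,244). The smaller steel ones are mid at (183,317) and small at (272,377). I choose the plain steel one at (277,244), which is (347,262) in the scene view. The caliper's jaws point down in the top image (world -x).

```bash
cat > fit.py <<'E'
from h import *
def ray_z(px,z,m):
    a=world(px,np.ones(len(px)),m);b=world(px,2*np.ones(len(px)),m);t=(z-a[:,2])/(b-a)[:,2];return a+t[:,None]*(b-a)
E
python3 - <<'E'
from fit import *
p,d,m=snap("top")
c=p[120:360,150:470];cv2.imwrite("pics/crop.png",cv2.resize(c,(800,600),interpolation=cv2.INTER_CUBIC))
h,w=d.shape
P,uv=cloud(np.ones((h,w),bool),d,m)
# mount: stud and cup
for c in [(0.617,0.265)]:
    s=P[(np.hypot(P[:,0]-c[0],P[:,1]-c[1])<.05)]
    st=s[(s[:,2]>.045)];print("stud",len(st),st[:,:2].mean(0), "top",s[s[:,2]>.077].mean(0),s[:,2].max())
    cup=s[(s[:,2]>.028)&(s[:,2]<.0375)];cc,r=cv2.minEnclosingCircle(cup[:,:2].astype(np.float32));print("cup",cc,r,np.median(cup[:,2]))
# jaws: top faces z~.04
j=P[(P[:,2]>.034)&(P[:,2]<.045)&(P[:,0]>.53)&(P[:,0]<.61)&(P[:,1]>0.03)&(P[:,1]<.13)]
for nm,sel,f in(("fixed",j[:,1]>.075,np.min),("moving",j[:,1]<.075,np.max)):
    q=j[sel];e=[]
    for x in np.arange(.54,.605,.004):
        k=q[abs(q[:,0]-x)<.002]
        if len(k)>3:e.append((x,f(k[:,1])))
    e=np.array(e);print(nm,np.polyfit(e[:,0],e[:,1],1),np.polyval(np.polyfit(e[:,0],e[:,1],1),[.54,.6]),"tip",q[:,0].min(),len(q))
# image-based plate outline
g=cv2.cvtColor(p,cv2.COLOR_BGR2HSV)
mask=((g[...,2]<75)&(g[...,1]<110)).astype(np.uint8); 
def edge(pts,ax):
    W=ray_z(np.array(pts,float),.010,m);a=np.polyfit(W[:,1-ax],W[:,ax],1);return W,a
L=[(np.nonzero(mask[v,360:420])[0][0]+360-.5,v) for v in range(220,310,3)]
B=[(u,np.nonzero(mask[290:335,u])[0][-1]+290+.5) for u in range(390,535,5)]
T=[(u,np.nonzero(mask[190:220,u])[0][0]+190-.5) for u in range(520,630,5)]
N=[(u,np.nonzero(mask[250:300,u])[0][-1]+250+.5) for u in range(560,625,5)]
for n,q,ax in(("left y=45",L,1),("bottom x=-114",B,0),("top x=50",T,0),("notch x=-50",N,0)):
    W,a=edge(q,ax);print(n,"slope",a[0],"mean",W.mean(0),"res",np.std(W[:,ax]-np.polyval(a,W[:,1-ax])))
E
```

```text
stud 130 [0.61520732 0.26420044] top [0.61687763 0.26493148 0.08019585] 0.08237726679305259
cup (0.6171973347663879, 0.2650378942489624) 0.03226735442876816 0.034631343439466986
fixed [-0.04754727  0.10984857] [0.08417304 0.0813202 ] tip 0.5305827245189516 670
moving [-0.03611483  0.07988093] [0.06037892 0.05821203] tip 0.5300449834081101 648
left y=45 slope -0.03618947937082188 mean [0.59081373 0.12674849 0.01      ] res 2.6374952401357122e-05
bottom x=-114 slope 0.04261484386313856 mean [0.50925725 0.02112721 0.01      ] res 0.0004413782167744543
top x=50 slope 0.04349843734081539 mean [ 0.6663155  -0.15750542  0.01      ] res 0.0005365359616716026
notch x=-50 slope 0.04796917209843198 mean [ 0.56496636 -0.17243565  0.01      ] res 0.0008840540330695206
```

View pics/crop.png

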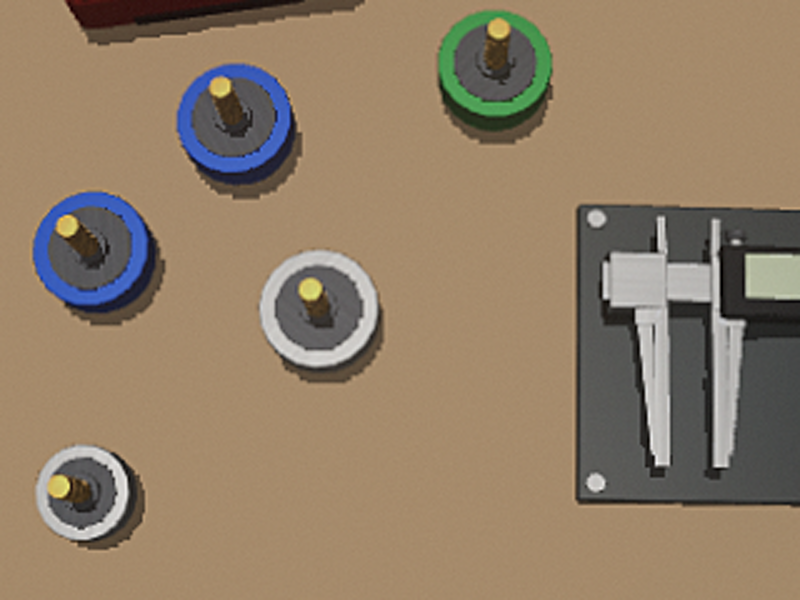

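The crop confirms the plain steel wide mount at (320,308), with the blue and green look-alikes beside it. Its position is about (0.617, 0.265). The stand's origin is about (0.626, 0.080) with a yaw of about -0.042, and the opening is about 23 mm. I'm starting the move to the slider.

Add to h.py:
```python
YAW=-0.042; O=np.array([.6264,.0804]); EX=np.array([np.cos(YAW),np.sin(YAW)]); EY=np.array([-np.sin(YAW),np.cos(YAW)])
def S(x,y): return O+x*EX+y*EY
def go(xy,zg):
    """tool-frame fractions to put grasp point at xy,zg, tool y along stand x, pointing down"""
    s=robot.get_state();Rt=R.from_rotvec(s["tcp_rot"])
    M=np.array([[0,EX[0],0],[0,EX[1],0],[0,0,-1]]);M[:2,0]=[EX[1],-EX[0]]
    a=Rt.inv()*R.from_matrix(M); b=Rt.inv()*R.from_matrix(M@np.diag([-1,-1,1]))
    rv=min(a.as_rotvec(),b.as_rotvec(),key=np.linalg.norm)
    d=Rt.inv().apply(np.array([*xy,zg+.155])-s["ee_pos"])
    print("t",s["time_s"],"pos",s["ee_pos"].round(4),"g",(s["ee_pos"][2]-.155).round(4),"shift",(d/.4).round(4),"turn",(rv/np.pi).round(4),"w",round(s["width"],3),"F",np.round(s["force"],1))
```

```text
(no output)
```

Call:
{"name": "play_rows", "arguments": {"rows": [{"tx":-0.75,"ty":-0.64,"az":0.435,"fingers":0.4},{"tx":-0.75,"ty":-0.64,"az":0.435,"fingers":0.4},{"tx":-0.75,"ty":-0.64,"az":0.435,"fingers":0.4},{"tx":-0.75,"ty":-0.64,"az":0.435,"fingers":0.4},{"tx":-0.75,"ty":-0.64,"az":0.435,"fingers":0.4},{"tx":-0.75,"ty":-0.64,"az":0.435,"fingers":0.4},{"tx":-0.75,"ty":-0.64,"az":0.435,"fingers":0.4},{"tx":-0.75,"ty":-0.64,"az":0.435,"fingers":0.4},{"tx":-0.75,"ty":-0.64,"az":0.435,"fingers":0.4},{"tx":-0.75,"ty":-0.64,"az":0.435,"fingers":0.4}]}}

```text
invalid input at $.rows[0]: expected keys tx, ty, tz, ax, ay, az, fingers
```

```bash
python3 -c "
from h import *
print(S(0,-.0684));go(S(0,-.0684),.15)"
```

```text
[0.62352804 0.01206032]Traceback (most recent call last):
  File "<string>", line 3, in <module>
    print(S(0,-.0684));go(S(0,-.0684),.15)
                       ~~^^^^^^^^^^^^^^^^^
  File "h.py", line 23, in go
    a=Rt.inv()*R.from_matrix(M); b=Rt.inv()*R.from_matrix(M@np.diag([-1,-1,1]))
               ~~~~~~~~~~~~~^^^
  File "scipy/spatial/transform/_rotation.pyx", line 1143, in scipy.spatial.transform._rotation.Rotation.from_matrix
ValueError: Non-positive determinant (left-handed or null coordinate frame) in rotation matrix 0: [[-0.04198765  0.99911813  0.        ]
 [-0.99911813 -0.04198765  0.        ]
 [ 0.          0.         -1.        ]].
```

```bash
sed -i 's/=\[EX\[1\],-EX\[0\]\]/=[-EX[1],EX[0]]/' h.py; python3 -c "
from h import *
go(S(0,-.0684),.15)"
```

```text
t 0.85 pos [0.1649 0.6546 0.4047] g 0.2497 shift [-1.5043 -1.2774  0.2492] turn [-0.     -0.      0.4348] w 1.005 F [ 0.4 -0.  -0.2]
```

Call:
{"name": "play_rows", "arguments": {"rows": [{"tx":-0.75,"ty":-0.64,"tz":0,"ax":0,"ay":0,"az":0.435,"fingers":0.4},{"tx":-0.75,"ty":-0.64,"tz":0,"ax":0,"ay":0,"az":0.435,"fingers":0.4},{"tx":-0.75,"ty":-0.64,"tz":0,"ax":0,"ay":0,"az":0.435,"fingers":0.4},{"tx":-0.75,"ty":-0.64,"tz":0,"ax":0,"ay":0,"az":0.435,"fingers":0.4},{"tx":-0.75,"ty":-0.64,"tz":0,"ax":0,"ay":0,"az":0.435,"fingers":0.4},{"tx":-0.75,"ty":-0.64,"tz":0,"ax":0,"ay":0,"az":0.435,"fingers":0.4},{"tx":-0.75,"ty":-0.64,"tz":0,"ax":0,"ay":0,"az":0.435,"fingers":0.4},{"tx":-0.75,"ty":-0.64,"tz":0,"ax":0,"ay":0,"az":0.435,"fingers":0.4},{"tx":-0.75,"ty":-0.64,"tz":0,"ax":0,"ay":0,"az":0.435,"fingers":0.4},{"tx":-0.75,"ty":-0.64,"tz":0,"ax":0,"ay":0,"az":0.435,"fingers":0.4}]}}

```text
time_s: 2.1
ee_pos: [0.393, 0.3334, 0.4047]
tcp_rot: [-2.266, -2.176, -0.0]
force: [-0.4, -0.1, -0.3]
width: 0.696
gripper_force: 0.0
```

```bash
python3 -c "
from h import *
go(S(0,-.0684),.15)"
```

```text
t 2.1 pos [0.393  0.3334 0.4047] g 0.2497 shift [-0.7794  0.6082  0.2492] turn [-0.     -0.0001  0.0005] w 0.696 F [-0.4 -0.1 -0.3]
```

Call:
{"name": "play_rows", "arguments": {"rows": [{"tx":-0.78,"ty":0.608,"tz":0.37,"ax":0,"ay":0,"az":0,"fingers":0.4},{"tx":-0.78,"ty":0.608,"tz":0.37,"ax":0,"ay":0,"az":0,"fingers":0.4},{"tx":-0.78,"ty":0.608,"tz":0.37,"ax":0,"ay":0,"az":0,"fingers":0.4},{"tx":-0.78,"ty":0.608,"tz":0.37,"ax":0,"ay":0,"az":0,"fingers":0.4},{"tx":-0.78,"ty":0.608,"tz":0.37,"ax":0,"ay":0,"az":0,"fingers":0.4},{"tx":-0.78,"ty":0.608,"tz":0.37,"ax":0,"ay":0,"az":0,"fingers":0.4},{"tx":-0.78,"ty":0.608,"tz":0.37,"ax":0,"ay":0,"az":0,"fingers":0.4},{"tx":-0.78,"ty":0.608,"tz":0.37,"ax":0,"ay":0,"az":0,"fingers":0.4},{"tx":-0.78,"ty":0.608,"tz":0.37,"ax":0,"ay":0,"az":0,"fingers":0.4},{"tx":-0.78,"ty":0.608,"tz":0.37,"ax":0,"ay":0,"az":0,"fingers":0.4}]}}

```text
time_s: 3.35
ee_pos: [0.6227, 0.0126, 0.2571]
tcp_rot: [-2.265, -2.176, -0.001]
force: [-0.3, 0.0, 0.0]
width: 0.699
gripper_force: 0.0
```

Run:
```python
from h import *
go(S(0,-.0684),.041)
p,d,m=snap("wrist")
# overlay predicted points
def P3(x,y,z): return [*S(x,y),z]
pts=[P3(-.02,-.0684,.045),P3(.02,-.0684,.045),P3(-.098,0,.04),P3(-.01,0,.04),P3(-.098,-.0234,.04),P3(-.01,-.0234,.04),P3(0,-.0684,.045)]
for q in proj(pts,m): cv2.drawMarker(p,tuple(int(v) for v in q),(0,0,255),0,14,1)
cv2.imwrite("pics/w1.png",p)
```

```text
t 3.35 pos [0.6227 0.0126 0.2571] g 0.1021 shift [-0.0015  0.0022  0.1526] turn [ 0.     -0.0003  0.0006] w 0.699 F [-0.3  0.   0. ]
```

View pics/w1.png

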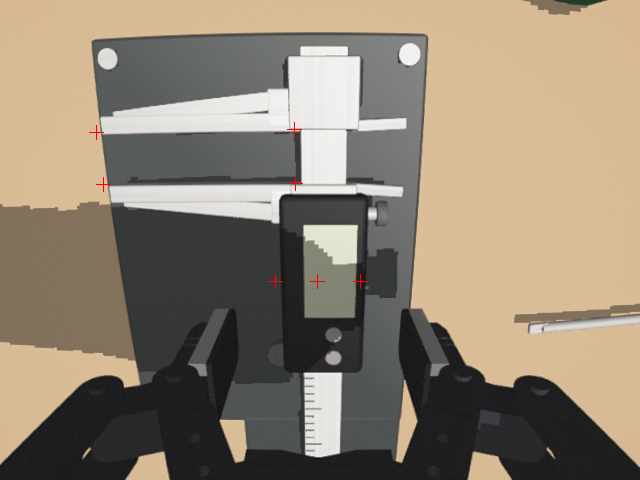

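The wrist view shows the black housing centred at about (323,283), with the jaws at rows 125 and 190. The overlay sits about 2 mm too far in -x, so I shift x by +1.5 mm. Next I descend and grip.

Call:
{"name": "play_rows", "arguments": {"rows": [{"tx":-0.001,"ty":0.006,"tz":0.08,"ax":0,"ay":0,"az":0,"fingers":0.4},{"tx":-0.001,"ty":0.006,"tz":0.12,"ax":0,"ay":0,"az":0,"fingers":0.4},{"tx":-0.001,"ty":0.006,"tz":0.15,"ax":0,"ay":0,"az":0,"fingers":0.4},{"tx":-0.001,"ty":0.006,"tz":0.15,"ax":0,"ay":0,"az":0,"fingers":0.4},{"tx":-0.001,"ty":0.006,"tz":0.15,"ax":0,"ay":0,"az":0,"fingers":-0.1},{"tx":-0.001,"ty":0.006,"tz":0.15,"ax":0,"ay":0,"az":0,"fingers":-0.15},{"tx":-0.001,"ty":0.006,"tz":0.15,"ax":0,"ay":0,"az":0,"fingers":-0.25},{"tx":-0.001,"ty":0.006,"tz":0.15,"ax":0,"ay":0,"az":0,"fingers":-0.25}]}}

```text
time_s: 4.4
ee_pos: [0.625, 0.0103, 0.1978]
tcp_rot: [-2.268, -2.173, -0.0]
force: [-2.5, 0.5, 4.5]
width: 0.455
gripper_force: 61.3
```

Call:
{"name": "play_rows", "arguments": {"rows": [{"tx":-0.02,"ty":0,"tz":0,"ax":0,"ay":0,"az":0,"fingers":-0.25},{"tx":-0.06,"ty":0,"tz":0,"ax":0,"ay":0,"az":0,"fingers":-0.25},{"tx":-0.1,"ty":0,"tz":0,"ax":0,"ay":0,"az":0,"fingers":-0.25},{"tx":-0.14,"ty":0,"tz":0,"ax":0,"ay":0,"az":0,"fingers":-0.25},{"tx":-0.18,"ty":0,"tz":0,"ax":0,"ay":0,"az":0,"fingers":-0.25},{"tx":-0.2,"ty":0,"tz":0,"ax":0,"ay":0,"az":0,"fingers":-0.25},{"tx":-0.2,"ty":0,"tz":0,"ax":0,"ay":0,"az":0,"fingers":-0.25},{"tx":-0.2,"ty":0,"tz":0,"ax":0,"ay":0,"az":0,"fingers":0.4},{"tx":-0.2,"ty":0,"tz":0,"ax":0,"ay":0,"az":0,"fingers":0.4},{"tx":-0.2,"ty":0,"tz":0,"ax":0,"ay":0,"az":0,"fingers":0.4}]}}

```text
time_s: 5.65
ee_pos: [0.6221, -0.0692, 0.1967]
tcp_rot: [2.268, 2.174, 0.0]
force: [0.5, -0.3, 0.3]
width: 0.699
gripper_force: 0.0
```

```bash
python3 -c "
from h import *
go((.617,.265),.15)"
```

```text
t 5.65 pos [ 0.6221 -0.0692  0.1967] g 0.0417 shift [ 0.8342 -0.0479 -0.2707] turn [ 0.0001 -0.     -0.0001] w 0.699 F [ 0.5 -0.3  0.3]
```

Call:
{"name": "play_rows", "arguments": {"rows": [{"tx":0,"ty":0,"tz":-0.14,"ax":0,"ay":0,"az":0,"fingers":0.4},{"tx":0.1,"ty":0,"tz":-0.27,"ax":0,"ay":0,"az":0,"fingers":0.0},{"tx":0.834,"ty":-0.048,"tz":-0.27,"ax":0,"ay":0,"az":0,"fingers":0.0},{"tx":0.834,"ty":-0.048,"tz":-0.27,"ax":0,"ay":0,"az":0,"fingers":0.0},{"tx":0.834,"ty":-0.048,"tz":-0.27,"ax":0,"ay":0,"az":0,"fingers":0.0},{"tx":0.834,"ty":-0.048,"tz":-0.27,"ax":0,"ay":0,"az":0,"fingers":0.0},{"tx":0.834,"ty":-0.048,"tz":-0.27,"ax":0,"ay":0,"az":0,"fingers":0.0},{"tx":0.834,"ty":-0.048,"tz":-0.27,"ax":0,"ay":0,"az":0,"fingers":0.0},{"tx":0.834,"ty":-0.048,"tz":-0.27,"ax":0,"ay":0,"az":0,"fingers":0.0},{"tx":0.834,"ty":-0.048,"tz":-0.27,"ax":0,"ay":0,"az":0,"fingers":0.0}]}}

```text
time_s: 6.9
ee_pos: [0.6173, 0.2629, 0.3049]
tcp_rot: [2.27, 2.17, -0.001]
force: [-0.6, -0.4, -0.7]
width: 0.504
gripper_force: 0.0
```

Run:
```python
from h import *
go((.617,.265),.067)
p,d,m=snap("wrist")
P,uv=cloud(np.ones(d.shape,bool),d,m)
s=P[np.hypot(P[:,0]-.617,P[:,1]-.265)<.045]
print("topmean",s[s[:,2]>.076].mean(0),(s[:,2]>.076).sum(),s[:,2].max())
cup=s[(s[:,2]>.030)&(s[:,2]<.037)]; print("cup",cv2.minEnclosingCircle(cup[:,:2].astype(np.float32)))
for q,c in zip(proj([[.617,.265,.08],[.617,.265,.034]],m),((0,0,255),(255,0,255))): cv2.drawMarker(p,tuple(int(v) for v in q),c,0,14,1)
cv2.imwrite("pics/w2.png",p)
```

```text
t 6.9 pos [0.6173 0.2629 0.3049] g 0.1499 shift [ 0.0054 -0.0011  0.2071] turn [ 0.0001  0.0002 -0.0009] w 0.504 F [-0.6 -0.4 -0.7]
topmean [0.61619119 0.27170996 0.18863449] 31963 0.22029733219728304
cup ((0.6184666752815247, 0.265585333108902), 0.03202060982584953)
```

View pics/w2.png

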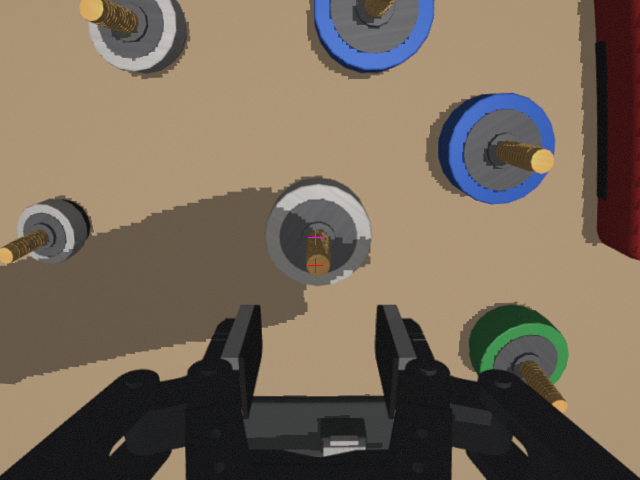

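The steel mount sits between the fingers, with its stud tip at (318,264) and its cup at (318,232), which agrees within about 1 mm. Next I descend and grip the stud.

Call:
{"name": "play_rows", "arguments": {"rows": [{"tx":0.006,"ty":0.001,"tz":0.08,"ax":0,"ay":0,"az":0,"fingers":0.0},{"tx":0.006,"ty":0.001,"tz":0.16,"ax":0,"ay":0,"az":0,"fingers":0.0},{"tx":0.006,"ty":0.001,"tz":0.205,"ax":0,"ay":0,"az":0,"fingers":0.0},{"tx":0.006,"ty":0.001,"tz":0.205,"ax":0,"ay":0,"az":0,"fingers":0.0},{"tx":0.006,"ty":0.001,"tz":0.205,"ax":0,"ay":0,"az":0,"fingers":-0.8},{"tx":0.006,"ty":0.001,"tz":0.205,"ax":0,"ay":0,"az":0,"fingers":-1},{"tx":0.006,"ty":0.001,"tz":0.205,"ax":0,"ay":0,"az":0,"fingers":-1},{"tx":0.006,"ty":0.001,"tz":0.205,"ax":0,"ay":0,"az":0,"fingers":-1},{"tx":0.006,"ty":0.001,"tz":0.205,"ax":0,"ay":0,"az":0,"fingers":-1}]}}

```text
time_s: 8.07
ee_pos: [0.6179, 0.267, 0.2239]
tcp_rot: [2.268, 2.173, 0.003]
force: [-1.1, -0.9, 6.6]
width: 0.117
gripper_force: 58.7
```

Call:
{"name": "play_rows", "arguments": {"rows": [{"tx":0,"ty":0,"tz":-0.03,"ax":0,"ay":0,"az":0,"fingers":-1},{"tx":0,"ty":0,"tz":-0.1,"ax":0,"ay":0,"az":0,"fingers":-1},{"tx":0,"ty":0,"tz":-0.2,"ax":0,"ay":0,"az":0,"fingers":-1},{"tx":0,"ty":0,"tz":-0.25,"ax":0,"ay":0,"az":0,"fingers":-1},{"tx":0,"ty":0,"tz":-0.25,"ax":0,"ay":0,"az":0,"fingers":-1}]}}

```text
time_s: 8.7
ee_pos: [0.6177, 0.2671, 0.3246]
tcp_rot: [2.268, 2.173, 0.005]
force: [-0.3, -0.7, -3.4]
width: 0.118
gripper_force: 58.8
```

Run:
```python
from h import *
go(S(-.06,-.04),.167)
p,d,m=snap("top")
cv2.imwrite("pics/t2.png",p)
P,_=cloud(np.ones(d.shape,bool),d,m)
j=P[(P[:,2]>.034)&(P[:,2]<.045)&(P[:,0]>.53)&(P[:,0]<.60)&(P[:,1]>-.06)&(P[:,1]<.13)]
y=(j[:,:2]-O)@EY
print("jaws y hist edges", y[y>-.05].min(), y[y<-.05].max())
```

```text
t 8.7 pos [0.6177 0.2671 0.3246] g 0.1696 shift [-0.5655 -0.1084  0.0055] turn [ 0.0008 -0.0005 -0.0002] w 0.118 F [-0.3 -0.7 -3.4]
jaws y hist edges -0.00018601453991774238 -0.10343432842953618
```

View pics/t2.png

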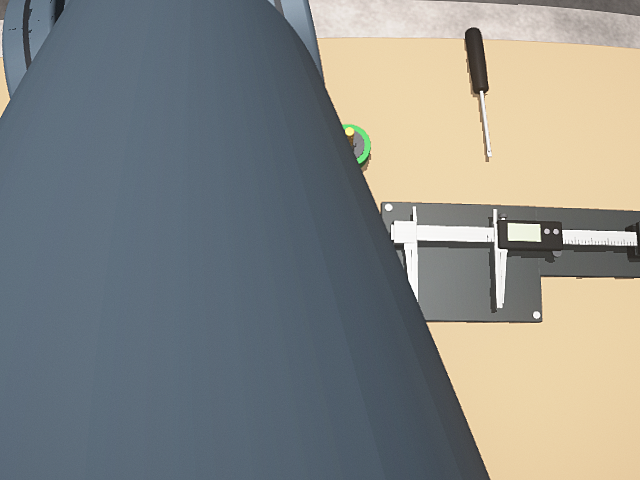

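Call:
{"name": "play_rows", "arguments": {"rows": [{"tx":-0.1,"ty":-0.02,"tz":0,"ax":0,"ay":0,"az":0,"fingers":-1},{"tx":-0.2,"ty":-0.04,"tz":0,"ax":0,"ay":0,"az":0,"fingers":-1},{"tx":-0.3,"ty":-0.06,"tz":0,"ax":0,"ay":0,"az":0,"fingers":-1},{"tx":-0.4,"ty":-0.08,"tz":0,"ax":0,"ay":0,"az":0,"fingers":-1},{"tx":-0.5,"ty":-0.1,"tz":0,"ax":0,"ay":0,"az":0,"fingers":-1},{"tx":-0.55,"ty":-0.108,"tz":0,"ax":0,"ay":0,"az":0,"fingers":-1},{"tx":-0.57,"ty":-0.108,"tz":0,"ax":0,"ay":0,"az":0,"fingers":-1},{"tx":-0.57,"ty":-0.108,"tz":0,"ax":0,"ay":0,"az":0,"fingers":-1},{"tx":-0.57,"ty":-0.108,"tz":0,"ax":0,"ay":0,"az":0,"fingers":-1}]}}

```text
time_s: 9.88
ee_pos: [0.5649, 0.0426, 0.3224]
tcp_rot: [-2.266, -2.176, -0.001]
force: [-0.4, 0.8, -3.3]
width: 0.119
gripper_force: 58.7
```

Run:
```python
from h import *
go(S(-.062,-.042),.079)
p,d,m=snap("scene")
P,_=cloud(np.ones(d.shape,bool),d,m)
c=S(-.062,-.042);s=P[np.hypot(*(P[:,:2]-c).T)<.06]
hh=np.histogram(s[:,2],np.arange(0,.2,.01));print(hh[0])
cup=s[(s[:,2]>.118)&(s[:,2]<.13)];q=(cup[:,:2]-O);print("cup",len(cup),"st x",np.percentile(q@EX,[2,98]),"st y",np.percentile(q@EY,[2,98]))
cv2.imwrite("pics/s3.png",cv2.resize(p[180:420,150:470],(800,600)))
```

```text
t 9.875 pos [0.5649 0.0426 0.3224] g 0.1674 shift [-0.0043 -0.0054  0.2211] turn [-0.     -0.0002  0.0005] w 0.119 F [-0.4  0.8 -3.3]
[ 646 1900    0  234  225    0    0    0    0   14  203  304  322 1022
   45  123  192  192  160]
cup 390 st x [-0.0701556  -0.02776222] st y [-0.0729709 -0.0217156]
```

View pics/s3.png

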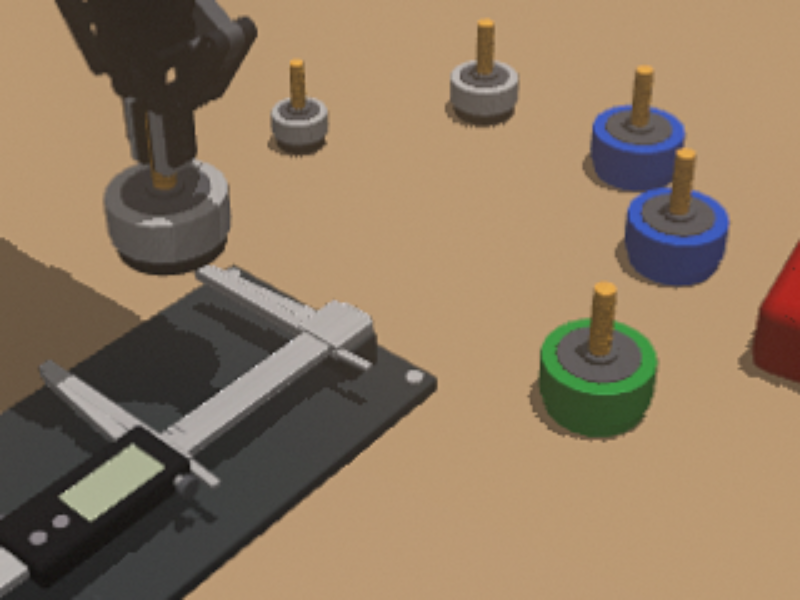

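The scene crop shows the mount hanging upright in the gripper, between the jaws. I'm lowering it.

Call:
{"name": "play_rows", "arguments": {"rows": [{"tx":-0.001,"ty":-0.002,"tz":0.06,"ax":0,"ay":0,"az":0,"fingers":-1},{"tx":-0.001,"ty":-0.002,"tz":0.12,"ax":0,"ay":0,"az":0,"fingers":-1},{"tx":-0.001,"ty":-0.002,"tz":0.17,"ax":0,"ay":0,"az":0,"fingers":-1},{"tx":-0.001,"ty":-0.002,"tz":0.2,"ax":0,"ay":0,"az":0,"fingers":-1},{"tx":-0.001,"ty":-0.002,"tz":0.212,"ax":0,"ay":0,"az":0,"fingers":-1},{"tx":-0.001,"ty":-0.002,"tz":0.212,"ax":0,"ay":0,"az":0,"fingers":-1},{"tx":-0.001,"ty":-0.002,"tz":0.212,"ax":0,"ay":0,"az":0,"fingers":-1}]}}

```text
time_s: 10.8
ee_pos: [0.564, 0.0407, 0.2385]
tcp_rot: [2.268, 2.173, 0.001]
force: [0.8, -0.2, -3.1]
width: 0.12
gripper_force: 58.8
```

Call:
{"name": "play_rows", "arguments": {"rows": [{"tx":0,"ty":0,"tz":0.005,"ax":0,"ay":0,"az":0,"fingers":-1},{"tx":0,"ty":0,"tz":0.008,"ax":0,"ay":0,"az":0,"fingers":-1},{"tx":0,"ty":0,"tz":0.01,"ax":0,"ay":0,"az":0,"fingers":-1},{"tx":0,"ty":0,"tz":0.01,"ax":0,"ay":0,"az":0,"fingers":-1}]}}

```text
time_s: 11.3
ee_pos: [0.5638, 0.0407, 0.234]
tcp_rot: [-2.268, -2.173, -0.0]
force: [-2.2, 0.2, -0.1]
width: 0.115
gripper_force: 59.4
```

Call:
{"name": "play_rows", "arguments": {"rows": [{"tx":0,"ty":0,"tz":0.0015,"ax":0,"ay":0,"az":0,"fingers":-1},{"tx":0,"ty":0,"tz":0.0015,"ax":0,"ay":0,"az":0,"fingers":-1},{"tx":0,"ty":0,"tz":0.0015,"ax":0,"ay":0,"az":0,"fingers":-0.6},{"tx":0,"ty":0,"tz":0.0015,"ax":0,"ay":0,"az":0,"fingers":-0.3},{"tx":0,"ty":0,"tz":0.0015,"ax":0,"ay":0,"az":0,"fingers":0},{"tx":0,"ty":0,"tz":0.0015,"ax":0,"ay":0,"az":0,"fingers":0},{"tx":0,"ty":0,"tz":-0.1,"ax":0,"ay":0,"az":0,"fingers":0.2},{"tx":0,"ty":0,"tz":-0.25,"ax":0,"ay":0,"az":0,"fingers":0.4},{"tx":0,"ty":0,"tz":-0.25,"ax":0,"ay":0,"az":0,"fingers":0.4},{"tx":0,"ty":0,"tz":-0.25,"ax":0,"ay":0,"az":0,"fingers":0.4}]}}

```text
time_s: 12.55
ee_pos: [0.5635, 0.0409, 0.3338]
tcp_rot: [-2.268, -2.174, -0.0]
force: [-1.6, -0.1, -0.1]
width: 0.702
gripper_force: 0.0
```

```bash
cat > chk.py <<'E'
from h import *
p,d,m=snap("scene");P,_=cloud(np.ones(d.shape,bool),d,m)
q=np.c_[(P[:,:2]-O)@EX,(P[:,:2]-O)@EY,P[:,2]]
s=q[np.hypot(q[:,0]+.06,q[:,1]+.04)<.05]
st=s[(s[:,2]>.055)&(s[:,2]<.095)];print("stud lo/hi",st[st[:,2]<.07].mean(0),st[st[:,2]>.075].mean(0),s[(s[:,2]<.1),2].max(),len(st))
top=s[(s[:,2]>.041)&(s[:,2]<.047)];print("cup",cv2.minEnclosingCircle(top[:,:2].astype(np.float32)))
j=q[(q[:,2]>.034)&(q[:,2]<.0425)&(q[:,0]>-.1)&(q[:,0]<-.012)&(q[:,1]<-.05)&(q[:,1]>-.13)&(np.hypot(q[:,0]+.06,q[:,1]+.04)>.034)]
print("moving jaw face y",np.percentile(j[:,1],[97,99.5]),len(j))
E
python3 - <<'E'
import chk; from h import *
go(S(.0015,-.1484),.041)
cv2.imwrite("pics/s4.png",cv2.resize(chk.p[180:420,150:470],(800,600)))
E
```

```text
stud lo/hi [-0.05747709 -0.04550636  0.06268846] [-0.0586807  -0.04469021  0.08526486] 0.09270649998190031 238
cup ((-0.05791579186916351, -0.03289971128106117), 0.04290341958403587)
moving jaw face y [-0.07205259 -0.06820019] 543
t 12.6 pos [0.5634 0.0409 0.3331] g 0.1781 shift [-0.2656  0.1576  0.3427] turn [-0.0004  0.     -0.0001] w 0.7 F [-0.9  0.7  0.2]
```

View pics/s4.png

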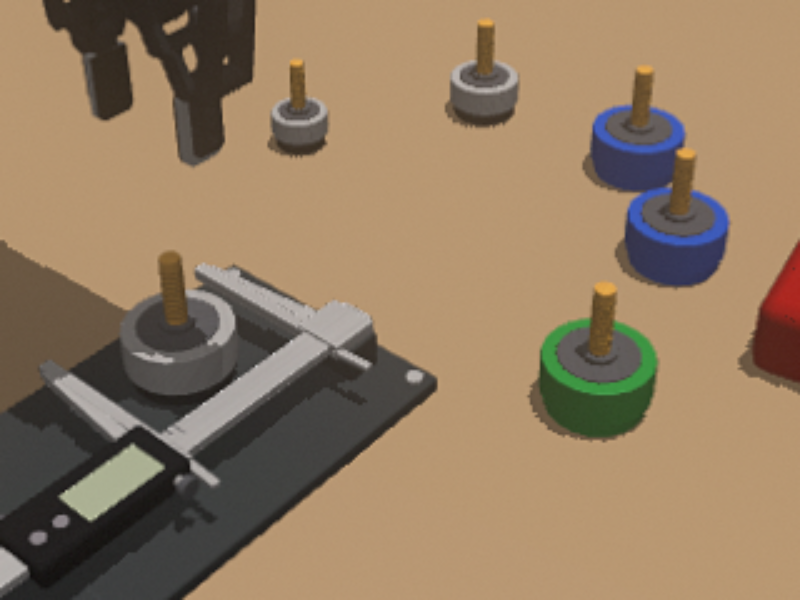

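The mount stands upright between the open jaws, its stud at (172,285) in the crop. I'm returning to the slider.

Call:
{"name": "play_rows", "arguments": {"rows": [{"tx":-0.13,"ty":0.08,"tz":0,"ax":0,"ay":0,"az":0,"fingers":0.4},{"tx":-0.266,"ty":0.158,"tz":0.05,"ax":0,"ay":0,"az":0,"fingers":0.4},{"tx":-0.266,"ty":0.158,"tz":0.17,"ax":0,"ay":0,"az":0,"fingers":0.4},{"tx":-0.266,"ty":0.158,"tz":0.27,"ax":0,"ay":0,"az":0,"fingers":0.4},{"tx":-0.266,"ty":0.158,"tz":0.33,"ax":0,"ay":0,"az":0,"fingers":0.4},{"tx":-0.266,"ty":0.158,"tz":0.34,"ax":0,"ay":0,"az":0,"fingers":0.4},{"tx":-0.266,"ty":0.158,"tz":0.34,"ax":0,"ay":0,"az":0,"fingers":0.4},{"tx":-0.266,"ty":0.158,"tz":0.34,"ax":0,"ay":0,"az":0,"fingers":-0.1},{"tx":-0.266,"ty":0.158,"tz":0.34,"ax":0,"ay":0,"az":0,"fingers":-0.25},{"tx":-0.266,"ty":0.158,"tz":0.34,"ax":0,"ay":0,"az":0,"fingers":-0.25}]}}

```text
time_s: 13.85
ee_pos: [0.6219, -0.0684, 0.1993]
tcp_rot: [-2.268, -2.173, -0.0]
force: [-4.8, 0.4, 5.4]
width: 0.452
gripper_force: 61.4
```

Call:
{"name": "play_rows", "arguments": {"rows": [{"tx":0.01,"ty":0,"tz":0,"ax":0,"ay":0,"az":0,"fingers":-0.25},{"tx":0.025,"ty":0,"tz":0,"ax":0,"ay":0,"az":0,"fingers":-0.25},{"tx":0.04,"ty":0,"tz":0,"ax":0,"ay":0,"az":0,"fingers":-0.25},{"tx":0.05,"ty":0,"tz":0,"ax":0,"ay":0,"az":0,"fingers":-0.25},{"tx":0.06,"ty":0,"tz":0,"ax":0,"ay":0,"az":0,"fingers":-0.25},{"tx":0.06,"ty":0,"tz":0,"ax":0,"ay":0,"az":0,"fingers":-0.25},{"tx":0.06,"ty":0,"tz":0,"ax":0,"ay":0,"az":0,"fingers":-0.25}]}}

```text
time_s: 14.72
ee_pos: [0.6229, -0.0442, 0.1992]
tcp_rot: [-2.268, -2.173, -0.0]
force: [-5.6, 0.5, 8.8]
width: 0.453
gripper_force: 61.7
```

Call:
{"name": "play_rows", "arguments": {"rows": [{"tx":0.004,"ty":0,"tz":0,"ax":0,"ay":0,"az":0,"fingers":-0.25},{"tx":0.008,"ty":0,"tz":0,"ax":0,"ay":0,"az":0,"fingers":-0.25},{"tx":0.012,"ty":0,"tz":0,"ax":0,"ay":0,"az":0,"fingers":-0.25},{"tx":0.016,"ty":0,"tz":0,"ax":0,"ay":0,"az":0,"fingers":-0.25},{"tx":0.02,"ty":0,"tz":0,"ax":0,"ay":0,"az":0,"fingers":-0.25},{"tx":0.02,"ty":0,"tz":0,"ax":0,"ay":0,"az":0,"fingers":-0.25}]}}

```text
time_s: 15.48
ee_pos: [0.6231, -0.0373, 0.1993]
tcp_rot: [2.269, 2.172, -0.001]
force: [-5.7, -3.7, 7.8]
width: 0.457
gripper_force: 61.6
```

Call:
{"name": "play_rows", "arguments": {"rows": [{"tx":0.003,"ty":0,"tz":0,"ax":0,"ay":0,"az":0,"fingers":-0.25},{"tx":0.006,"ty":0,"tz":0,"ax":0,"ay":0,"az":0,"fingers":-0.25},{"tx":0.009,"ty":0,"tz":0,"ax":0,"ay":0,"az":0,"fingers":-0.25},{"tx":0.012,"ty":0,"tz":0,"ax":0,"ay":0,"az":0,"fingers":-0.25},{"tx":0.012,"ty":0,"tz":0,"ax":0,"ay":0,"az":0,"fingers":-0.25}]}}

```text
time_s: 16.1
ee_pos: [0.6233, -0.0326, 0.1992]
tcp_rot: [2.269, 2.172, -0.002]
force: [-5.2, -4.0, 7.4]
width: 0.454
gripper_force: 61.6
```

```bash
python3 -c "
import chk
from h import *
go(S(.0015,-.109),.041)"
```

```text
stud lo/hi [nan nan nan] [nan nan nan] 0.04792411661654861 0
cup ((-0.05553144961595535, -0.01939374953508377), 0.034262966364622116)
moving jaw face y [-0.08668847 -0.08138272] 6
t 16.15 pos [ 0.6233 -0.0326  0.1993] g 0.0443 shift [ 0.01   -0.0005  0.0081] turn [-0.0001  0.0003 -0.0004] w 0.454 F [-6.  -3.8  7.7]chk.py:5: RuntimeWarning: Mean of empty slice.
  st=s[(s[:,2]>.055)&(s[:,2]<.095)];print("stud lo/hi",st[st[:,2]<.07].mean(0),st[st[:,2]>.075].mean(0),s[(s[:,2]<.1),2].max(),len(st))
  ret = um.true_divide(
```

Call:
{"name": "play_rows", "arguments": {"rows": [{"tx":0.001,"ty":0,"tz":0,"ax":0,"ay":0,"az":0,"fingers":-0.25},{"tx":0.002,"ty":0,"tz":0,"ax":0,"ay":0,"az":0,"fingers":-0.25},{"tx":0.003,"ty":0,"tz":0,"ax":0,"ay":0,"az":0,"fingers":-0.25},{"tx":0.004,"ty":0,"tz":0,"ax":0,"ay":0,"az":0,"fingers":-0.25}]}}

```text
time_s: 16.65
ee_pos: [0.6234, -0.0312, 0.1992]
tcp_rot: [2.269, 2.172, -0.002]
force: [-4.5, -4.4, 8.2]
width: 0.456
gripper_force: 61.6
```

Call:
{"name": "play_rows", "arguments": {"rows": [{"tx":0.001,"ty":0,"tz":0,"ax":0,"ay":0,"az":0,"fingers":-0.25},{"tx":0.002,"ty":0,"tz":0,"ax":0,"ay":0,"az":0,"fingers":-0.25}]}}

```text
time_s: 16.9
ee_pos: [0.6234, -0.0304, 0.1992]
tcp_rot: [2.269, 2.172, -0.002]
force: [-5.7, -3.9, 8.3]
width: 0.451
gripper_force: 61.6
```

Estimated opening is now about 65.4 mm. I'm continuing in small steps.

Call:
{"name": "play_rows", "arguments": {"rows": [{"tx":0.001,"ty":0,"tz":0,"ax":0,"ay":0,"az":0,"fingers":-0.25},{"tx":0.002,"ty":0,"tz":0,"ax":0,"ay":0,"az":0,"fingers":-0.25}]}}

```text
time_s: 17.15
ee_pos: [0.6235, -0.0296, 0.1993]
tcp_rot: [2.269, 2.172, -0.002]
force: [-5.3, -4.5, 7.5]
width: 0.452
gripper_force: 61.6
```

Call:
{"name": "play_rows", "arguments": {"rows": [{"tx":0.001,"ty":0,"tz":0,"ax":0,"ay":0,"az":0,"fingers":-0.25},{"tx":0.002,"ty":0,"tz":0,"ax":0,"ay":0,"az":0,"fingers":-0.25}]}}

```text
time_s: 17.4
ee_pos: [0.6235, -0.0288, 0.1992]
tcp_rot: [2.269, 2.172, -0.002]
force: [-5.2, -4.1, 7.2]
width: 0.454
gripper_force: 61.6
```

Call:
{"name": "play_rows", "arguments": {"rows": [{"tx":0.001,"ty":0,"tz":0,"ax":0,"ay":0,"az":0,"fingers":-0.25},{"tx":0.002,"ty":0,"tz":0,"ax":0,"ay":0,"az":0,"fingers":-0.25}]}}

```text
time_s: 17.65
ee_pos: [0.6235, -0.028, 0.1993]
tcp_rot: [2.269, 2.172, -0.002]
force: [-4.9, -4.8, 7.6]
width: 0.452
gripper_force: 61.6
```

Call:
{"name": "play_rows", "arguments": {"rows": [{"tx":0.001,"ty":0,"tz":0,"ax":0,"ay":0,"az":0,"fingers":-0.25},{"tx":0.002,"ty":0,"tz":0,"ax":0,"ay":0,"az":0,"fingers":-0.25}]}}

```text
time_s: 17.9
ee_pos: [0.6235, -0.0277, 0.1992]
tcp_rot: [2.269, 2.171, -0.002]
force: [-5.5, -5.5, 7.6]
width: 0.456
gripper_force: 61.6
```

Call:
{"name": "play_rows", "arguments": {"rows": [{"tx":0.001,"ty":0,"tz":0,"ax":0,"ay":0,"az":0,"fingers":-0.25},{"tx":0.001,"ty":0,"tz":0,"ax":0,"ay":0,"az":0,"fingers":-0.25}]}}

```text
time_s: 18.15
ee_pos: [0.6235, -0.0276, 0.1992]
tcp_rot: [2.269, 2.171, -0.003]
force: [-5.6, -8.0, 7.3]
width: 0.452
gripper_force: 61.5
```

Call:
{"name": "play_rows", "arguments": {"rows": [{"tx":0.001,"ty":0,"tz":0,"ax":0,"ay":0,"az":0,"fingers":-0.25},{"tx":0.001,"ty":0,"tz":0,"ax":0,"ay":0,"az":0,"fingers":-0.25}]}}

```text
time_s: 18.4
ee_pos: [0.6235, -0.0275, 0.1993]
tcp_rot: [2.269, 2.17, -0.003]
force: [-5.8, -7.9, 7.6]
width: 0.454
gripper_force: 61.5
```

Call:
{"name": "play_rows", "arguments": {"rows": [{"tx":0.001,"ty":0,"tz":0,"ax":0,"ay":0,"az":0,"fingers":-0.25},{"tx":0.002,"ty":0,"tz":0,"ax":0,"ay":0,"az":0,"fingers":-0.25},{"tx":0.002,"ty":0,"tz":0,"ax":0,"ay":0,"az":0,"fingers":-0.25},{"tx":0.002,"ty":0,"tz":0,"ax":0,"ay":0,"az":0,"fingers":-0.25},{"tx":0.002,"ty":0,"tz":0,"ax":0,"ay":0,"az":0,"fingers":-0.25}]}}

```text
time_s: 19.02
ee_pos: [0.6235, -0.0273, 0.1993]
tcp_rot: [2.269, 2.17, -0.004]
force: [-5.2, -9.2, 6.1]
width: 0.454
gripper_force: 61.5
```

Call:
{"name": "play_rows", "arguments": {"rows": [{"tx":0.002,"ty":0,"tz":0,"ax":0,"ay":0,"az":0,"fingers":-0.05},{"tx":0.002,"ty":0,"tz":0,"ax":0,"ay":0,"az":0,"fingers":0.4},{"tx":0.002,"ty":0,"tz":0,"ax":0,"ay":0,"az":0,"fingers":0.4},{"tx":0.002,"ty":0,"tz":0,"ax":0,"ay":0,"az":0,"fingers":0.4},{"tx":0,"ty":0,"tz":-0.1,"ax":0,"ay":0,"az":0,"fingers":0.4},{"tx":-0.05,"ty":0,"tz":-0.25,"ax":0,"ay":0,"az":0,"fingers":0.4},{"tx":-0.2,"ty":0,"tz":-0.4,"ax":0,"ay":0,"az":0,"fingers":0.4},{"tx":-0.4,"ty":0,"tz":-0.4,"ax":0,"ay":0,"az":0,"fingers":0.4},{"tx":-0.4,"ty":0,"tz":-0.4,"ax":0,"ay":0,"az":0,"fingers":0.4},{"tx":-0.4,"ty":0,"tz":-0.4,"ax":0,"ay":0,"az":0,"fingers":0.4}]}}

```text
time_s: 20.27
ee_pos: [0.6166, -0.1881, 0.3588]
tcp_rot: [2.272, 2.166, -0.001]
force: [-0.4, 1.2, -0.4]
width: 0.703
gripper_force: 0.0
```

Run:
```python
from h import *
p,d,m=snap("top");P,_=cloud(np.ones(d.shape,bool),d,m)
q=np.c_[(P[:,:2]-O)@EX,(P[:,:2]-O)@EY,P[:,2]]
s=q[np.hypot(q[:,0]+.06,q[:,1]+.033)<.05];st=s[s[:,2]>.087];print("stud top",st.mean(0) if len(st) else None)
k=(q[:,2]>.034)&(q[:,2]<.0425)&(q[:,0]>-.097)&(q[:,0]<-.090)
y=q[k&(q[:,1]>-.1)&(q[:,1]<.03),1];y=np.sort(y);g=np.diff(y);i=g.argmax();print("gap at tips",y[i],y[i+1],g[i])
for t in("mount_mid","mount_small"):
    for r in imaging.trace(t,"top")[:1]:
        A,_=cloud(r["region"],d,m);print(t,r["rect"],A.mean(0).round(3))
cv2.imwrite("pics/t5.png",p[100:400,160:560])
```

```text
stud top [-0.0623402  -0.0314121   0.08991098]
gap at tips -0.06449793477376778 -0.03709638333826496 0.027401551435502818
mount_small [257.1, 358.8, 288.8, 392.5] [0.443 0.272 0.03 ]
```

View pics/t5.png

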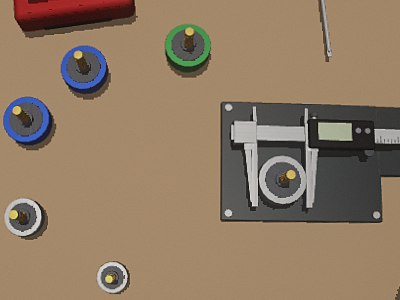

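The mount stands between the closed jaws, with its cup at (283,180) in the crop. Its axis is at about (-62, -31.5) mm, the moving face is at about -64.5 mm, and the other mounts look unmoved. I'm signing off.

```bash
python3 -c "
from plant import ticket
print(ticket.sign_off())"
```

```text
the job is handed in; nothing more can be done
None
```

The job is handed in, verdict not shown: the widest mount stands stud-up between the closed jaws, opening about 64.5 mm by camera, other mounts apparently unmoved, gripper clear, about 20 s used.

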